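Load the black housing into the latch nest

TASK

Set the black housing down flat in the wide open end of the latch nest's lane, then slide it along the lane past the orange sprung pawl until the pawl clicks shut behind it and holds it against the sprung pad. Feel for the click and push gently, without ramming the housing against the nest, and leave everything else on the bench where it is.

Things in the scene. Friction and masses are not known exactly. Their poses are not given: they have to be found in the camera images.
- housing: Black moulded housing, loose, 0.25 to 0.5 kg, two yellow discs on top. Slick flange 70 x 60 x 14 mm at the bottom (upright corners rounded 2.5 mm), and on its middle a body 44 mm (x) by 30 mm (y) rising to 50 mm above the underside: grip it across the 30 mm. Origin: centre of the underside; x along the 70 mm length, y across, z up. Its two ends are alike: either may lead.
- nest: Fixed latch nest: dark steel bed 310 x 140 x 12 mm. Origin: centre of the bed's underside; z up; +x along the lane, the way to push. Lane floor z = 12 mm; lane centred on y = 0 between aluminium walls 14 mm high, 63 mm apart. A blue latch head carries the orange pawl and, across the far end, a black sprung pad. Over 25 N in all between housing and nest while pushing is ramming.
- nest_load (a point): Lane floor at nest x = -110 mm, y = 0, z = 12 mm: where to set the housing's underside centre, clear of the pawl. The loading end, marked by yellow stripes, is open above, 71 mm wide, from x = -150 to -76 mm, then tapers to 63 mm at x = -58 mm. Wall tops at z = 26 mm.
- nest_home (a point): Lane floor at nest x = 46 mm, y = 0, z = 12 mm: centre of a held housing with the latch head in its middle setting. The head is clamped elsewhere each time, up to 18 mm either way along x, not measured: pawl tip and pad shift with it. From x = 42 to 104 mm two keeper lips (z = 28 to 33 mm, 50 mm gap) reach over the flange, so the housing gets there only by sliding.
- nest_pad (a point): Face of the sprung pad with the head in its middle setting: nest x = 79 mm, y = 0, z = 24 mm (this point does not follow the head). The housing meets it 2 mm before the click; 2 N at first, then 2 N per mm. The click needs about 6 to 9 N in all, pawl and friction included; 3 mm after it the pad bottoms out rigidly, at about 12 N. Let go, the pad presses the housing back on the shut pawl.
- pawl (a joint): Angle of the orange pawl, rad: 0 is sprung shut, about 0.08 to 0.16 while the housing slides by; it snaps back to 0 when the housing's rear end has passed its tip. Pawl: 56 mm long, on the +y wall, z = 15 to 23 mm, tip pointing +x and 8 mm into the lane at nest x = 11 mm +/- 18 mm; passing it takes about 2 to 5 N; push low, on the flange, else the housing tips.
- housing_grey: Grey housing of the same shape and size; leave alone.
- housing_white: White housing of the same shape and size; leave alone.
- driver: Screwdriver lying on the bench; leave alone.
- wrench: Wrench lying on the bench; leave alone.
- tape: Cardboard tape core, ring 90 mm across and 24 mm high; leave alone.
- oil: White bottle with red cap, 50 mm across and 130 mm high, upright; leave alone.
- bin_small: Small open yellow bin 120 x 100 x 60 mm; leave alone.

How it is judged (in metres and radians):
On the way:
1. the black housing lies flat on the lane floor in the loading end of the nest, before the pawl (x of housing in the frame of nest between -0.145 and -0.075 m and y of housing in the frame of nest between -0.008 and 0.008 m and z of housing in the frame of nest between 0.008 and 0.016 m and angle between the x axis of housing and the x axis of nest, either way round below 0.2 rad and angle between housing's own z axis and vertical below 0.08 rad), for 0.2 s.
At the end, for the whole second after the job is handed in: The black housing lies flat in the lane beyond the pawl, at rest: its origin at x = 25 to 70 mm of the nest, within 6 mm of the lane's centre line, 8 to 16 mm above the bed's underside, in line with the lane and upright within 0.08 rad; the pawl is shut behind it (below 0.06 rad) (x of housing in the frame of nest between 0.025 and 0.07 m and y of housing in the frame of nest between -0.006 and 0.006 m and z of housing in the frame of nest between 0.008 and 0.016 m and angle between the x axis of housing and the x axis of nest, either way round below 0.08 rad and angle between housing's own z axis and vertical below 0.08 rad and value of joint pawl below 0.06 rad and linear speed of housing below 0.01 m/s); the robot touches nothing.
It fails at once if the black housing, pushed beyond the loading end, bears on the nest with more than 25 N in all (contact force between housing and nest above 25 N and x of housing in the frame of nest above -0.07 m).
It fails at once if another thing on the bench (grey or white housing, screwdriver, wrench, tape core, bottle, small bin) moved more than 20 mm (distance of any of housing_grey, housing_white, driver, wrench, tape, oil, bin_small from where it was at the start of the episode above 0.02 m).
It also fails if it takes over 64 s, if anything falls off the work surface, if the arm or the gripper's body presses on something with over 40 N, if the wrist force passes 120 N, or if a joint passes its speed limit or range.

ROBOT

A 6-joint arm with a two-finger parallel gripper is mounted at the origin on the work surface. World frame = base frame: x ahead of the robot, y to its left, z up, the work surface at z = 0. Lengths are in mm, angles in degrees, forces in N, time in s.
With the tool pointing down it reaches from about 300 to 850 mm from the base axis. Payload 4.2 kg.
Tool frame: the origin (TCP) lies at the very end of the fingers, on their centre line; the grasp point (between the pads) lies 19 mm behind it (env.grip_point_offset is the distance from the TCP to the grasp point, in mm); z points along the fingers, y is the line along which they close (so a half turn about z gives the same grasp; the last joint's range is limited). The gripper opens to 91 mm and grips with 3 to 60 N. Pads are 32 mm wide; open, the fingers measure 118 mm over their backs; the gripper's body (76 mm by 178 mm) begins 60 mm behind the grasp point.
Start: joints at [68.297, 18.312, 89.639, -0, 72.044, -1.146], TCP at [201.915, 538.399, 213.976] pointing down, gripper open.
Joint ranges: [-177.97, 177.97], [-48.28, 115.42], [12.27, 149.76], [-77.06, 257.06], [2.81, 150.46], [-146.56, 146.56]. Speed limits (degrees/s): [147.25, 147.25, 180, 180, 180, 180].

INTERFACE

Orientations are given as [roll, pitch, yaw] about the fixed x, y, z axes, in that order (R = Rz(yaw) Ry(pitch) Rx(roll)).
In Python, from workcell import env gives the robot as it stands. The module is installed in compiled form; this text tells all that it offers.
- The arm moves only by the tool arm_command, never from a script. Its argument "rows" is a list of rows, each an object with "delta_pos": the shift along the tool's x, y, z in mm, a list of three; "roll": the turn about the tool's z in units of 5 degrees (1.0 is 5 degrees); "jaw": the opening in per cent of the stroke, from 0 (shut) to 100 (fully open). A call has 1 to 20 rows; each row is the pose to reach, as a shift and turn from the pose commanded when the call began, along the tool's axes at that moment; what a row does not reach only later rows make up. A row lasts 1/12 s, in which the tool goes at most 41.7 mm and 7.16 degrees, less where a joint would pass 70% of its speed; a pose out of reach is approached as far as the arm can. A call with a gripper value outside its range is refused whole. The fingers move at their own pace and stop on an object; "squeeze" is the grip in N (left out, the last holds). Time passes only in rows, so rows that repeat a pose let the fingers close. It gives the time, the measured TCP pose, the force, the opening and the grip force at its end, in the units of the state.
- env.state(): the state, without advancing time (a new reading comes with each control period).
- env.grab_frame(name): name is "scene" or "side" or "wrist"; returns a dict with "img" (480x640x3 uint8, blue, green, red), "z_map" (480x640 float32, mm along the optical axis (not along the pixel's ray), 0 where there is no reading), "fov_y" (degrees; the focal length in pixels is half the picture's height over the tangent of half this angle, whatever the lens; pixels are square), "cx", "cy" (the principal point, pixels), "R" (3x3) and "t" (3): a world point X has camera coordinates R X + t; the wrist camera has in their place "T_tool_cam" (4x4, takes a point from camera to tool coordinates, whose origin is the TCP and whose axes are the flange's). Camera axes: x right, y down, z forward; pixel columns grow to the right and rows downward; lengths in mm; the calibration is good to about 2 mm. The wrist camera is an equidistant fisheye: a pixel r from the principal point sees the ray r / f radians off the axis. A picture is of the moment at which its call begins: read the wrist's pose just before it.
- env.job_done(): hands the job in; it is judged then, once.
The state is a dict: "time_s": time; "qpos": joint angles; "qvel": joint speeds; "effort": joint torques, N m; "ee_pos": TCP position; "ee_rot": TCP orientation; "force": force on the tool from outside, world axes, zero at the start; "torque": the same for the moment, N m; "gripper_width": finger opening in mm; "gripper_force": force on a finger pad.
Only numpy, scipy, OpenCV 4.12 (cv2) and the standard library are available. Lean on these libraries where they do the work, as an engineer would, in place of code of your own. Each camera call takes 0.05 s, during which the arm holds its last target. There are 200 camera calls.

## Working session

There is one attempt and no reset: what is moved stays moved. The work goes in short steps, Python scripts to look and compute and a tool call to move; the robot and the scene stay as the last step left them, time stands still between calls to the robot, and variables do not carry over. Pictures are saved under pics/ and viewed, at most 10 in all, crops included, and the job is handed in when it is done.

Besides the shell and the picture viewer there is one more tool, called after ">>>" in YAML: its name, and indented under it one key for each argument. arm_command: Moves the arm, as the interface text tells. Its arguments: {"type":"object","properties":{"rows":{"type":"array"},"squeeze":{"type":"number"}},"required":["rows"]}

```bash
mkdir -p pics; cat > h.py <<'E'
import numpy as np, cv2
from workcell import env
from scipy.spatial.transform import Rotation as Ro
def grab(n):
    s=env.state(); f=env.grab_frame(n); f['s']=s
    f['f']=240/np.tan(np.radians(f['fov_y'])/2)
    Rt=Ro.from_euler('xyz',s['ee_rot'],degrees=True).as_matrix()
    if n=='wrist':
        T=np.array(f['T_tool_cam']); f['Rwc']=Rt@T[:3,:3]; f['o']=Rt@T[:3,3]+np.array(s['ee_pos'])
    else:
        R=np.array(f['R']); f['Rwc']=R.T; f['o']=-R.T@np.array(f['t'])
    f['w']=n=='wrist'
    return f
def rays(f,uv):
    uv=np.asarray(uv,float).reshape(-1,2); d=uv-[f['cx'],f['cy']]
    if f['w']:
        r=np.linalg.norm(d,axis=1)+1e-9; th=r/f['f']
        c=np.c_[d*(np.sin(th)/r)[:,None],np.cos(th)]
    else: c=np.c_[d/f['f'],np.ones(len(d))]
    return c@f['Rwc'].T
def onz(f,uv,z):
    r=rays(f,uv); k=(z-f['o'][2])/r[:,2]; return f['o']+r*k[:,None]
def cloud(f):
    v,u=np.mgrid[0:480,0:640]; uv=np.c_[u.ravel(),v.ravel()]
    r=rays(f,uv); zc=(r@f['Rwc'])[:,2]; z=f['z_map'].ravel()
    P=f['o']+r*(z/np.where(abs(zc)<1e-6,1,zc))[:,None]; P[z==0]=np.nan
    return P.reshape(480,640,3)
E
python3 - <<'E'
from h import *
print(env.state())
for n in('scene','side','wrist'):
    f=grab(n); cv2.imwrite(f'pics/{n}0.png',f['img']); print(n,f['o'],f['fov_y'],f['cx'],f['cy'],f['Rwc'][:,2])
    np.savez(f'{n}0.npz',**{k:v for k,v in f.items() if k!='s'})
E
```

```text
{'time_s': 0.0, 'qpos': array([ 6.82947958e+01,  1.83514382e+01,  8.97075434e+01, -1.50923791e-03,
        7.20444855e+01, -1.14632218e+00]), 'qvel': array([-0.03830396, -0.00557094,  0.04967931, -0.13108028, -0.0709344 ,
       -0.01620527]), 'effort': array([ 9.35100411e-05, -4.12459767e+01, -2.31972134e+01,  7.27163907e-02,
        4.58901899e-02, -1.62234110e-04]), 'ee_pos': array([201.74115087, 537.89164895, 213.11462233]), 'ee_rot': array([-1.79896525e+02, -6.35334296e-04,  1.59441584e+02]), 'force': array([ 0.34111466, -0.06467974, -0.37630105]), 'torque': array([-0.03491821,  0.00920683,  0.02212144]), 'gripper_force': 0.0, 'gripper_width': 91.05934655840969}
scene [ 934.74292412  532.36987187 1251.56867977] 51.56882212022573 317.1914286135482 244.71082714836263 [-0.32920745 -0.40205275 -0.85438635]
side [  258.40479323 -1364.560538     796.9502243 ] 46.45392730891092 313.4297545168215 242.21890757259024 [ 0.1584858   0.85970687 -0.48557837]
wrist [135.53602544 563.25079725 384.18944267] 65.70646984690485 321.1148260866234 237.48013165636632 [ 0.23988917 -0.09198897 -0.96643221]
```

View pics/scene0.png

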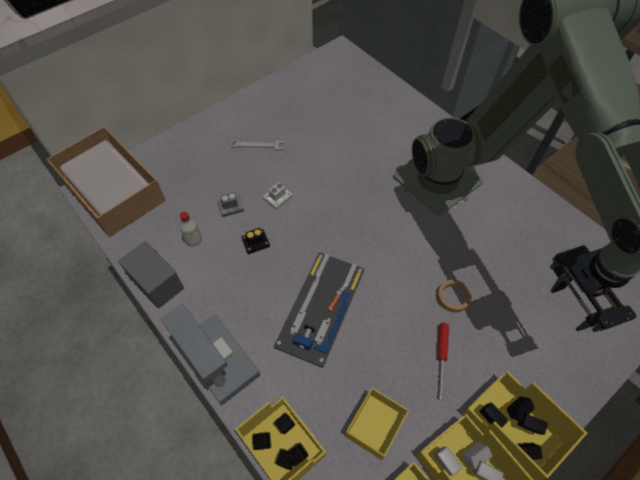

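View pics/wrist0.png

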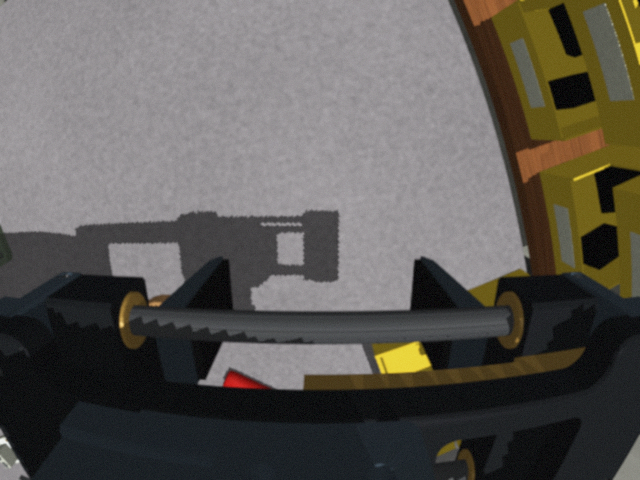

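The scene view shows the black housing with its yellow discs at about (256,236). The nest is centred near (320,308): the yellow-striped loading end is at the top (317,264)/(356,280) and the blue head at the bottom (310,340). The wrist view shows nothing useful yet. Next I measure the housing and nest.

```bash
python3 - <<'E'
from h import *
f=dict(np.load('scene0.npz')); f['w']=False
P=cloud(f); im=f['img']; hsv=cv2.cvtColor(im,cv2.COLOR_BGR2HSV)
def comps(m,lo,box):
    b=np.zeros_like(m); x0,y0,x1,y1=box; b[y0:y1,x0:x1]=m[y0:y1,x0:x1]
    n,l,s,c=cv2.connectedComponentsWithStats(b); return [(l==i,s[i],c[i]) for i in range(1,n) if s[i][4]>=lo]
Y=cv2.inRange(hsv,(20,120,120),(35,255,255))
for m,s,c in comps(Y,6,(230,220,380,300)):
    print('yel',s,c,np.nanmedian(P[m],0), onz(f,c,50)[0],onz(f,c,26)[0])
# black housing
B=cv2.inRange(hsv,(0,0,0),(179,255,70))
for m,s,c in comps(B,100,(235,220,275,258)): print('blk',s,c,cv2.minAreaRect(onz(f,np.argwhere(m)[:,::-1],14)[:,:2].astype(np.float32)))
O=cv2.inRange(hsv,(5,150,120),(18,255,255))
for m,s,c in comps(O,6,(300,260,370,350)): print('or',s,c,onz(f,c,23)[0])
# bed: points of height 6..40 near nest
m=(P[...,2]>7)&(P[...,2]<60); b=np.zeros_like(m); b[245:370,268:372]=m[245:370,268:372]
n,l,s,c=cv2.connectedComponentsWithStats(b.astype(np.uint8)); i=1+np.argmax(s[1:,4]); q=P[l==i]
r=cv2.minAreaRect(q[:,:2].astype(np.float32)); print('bed',s[i],r)
print(np.nanmedian(P[245:255,300:310],(0,1)))
s=dict(np.load('side0.npz')); cv2.imwrite('pics/c.png',cv2.resize(im[220:380,225:385],(640,640),interpolation=3)[:600])
E
```

```text
yel [255 230   6   5  22] [257.36363636 231.68181818] [ 576.19368884 -176.71257961   51.34446923] [ 576.28368527 -176.84004776   50.        ] [ 569.12386005 -191.00572831   26.        ]
yel [248 232   5   5  22] [249.90909091 234.09090909] [ 598.20850556 -182.69126103   51.0900825 ] [ 597.59250423 -183.84366384   50.        ] [ 590.85829901 -198.14923384   26.        ]
yel [311 258   9  17  47] [315.10638298 266.31914894] [508.84117988   1.51844546  12.71754122] [520.63492627  17.02056346  50.        ] [512.3635789    6.72703333  26.        ]
yel [351 273   9  16  49] [355.16326531 280.7755102 ] [450.28138237 107.89482827  12.74634898] [465.47454816 120.83907787  50.        ] [456.10143349 112.61920728  26.        ]
blk [241 228  29  26 410] [255.35853659 242.14146341] ((588.9134521484375, -179.24635314941406), (74.97218322753906, 70.80105590820312), 73.3909912109375)
or [329 295  10  15  49] [333.3877551  302.40816327] [543.9987642  122.87339559  23.        ]
bed [ 274  252   91  115 5332] ((572.8475952148438, 103.18667602539062), (312.5157470703125, 142.1585693359375), 27.557260513305664)
[ 4.91545763e+02 -6.75258452e+01  9.41363057e-02]
```

View pics/c.png

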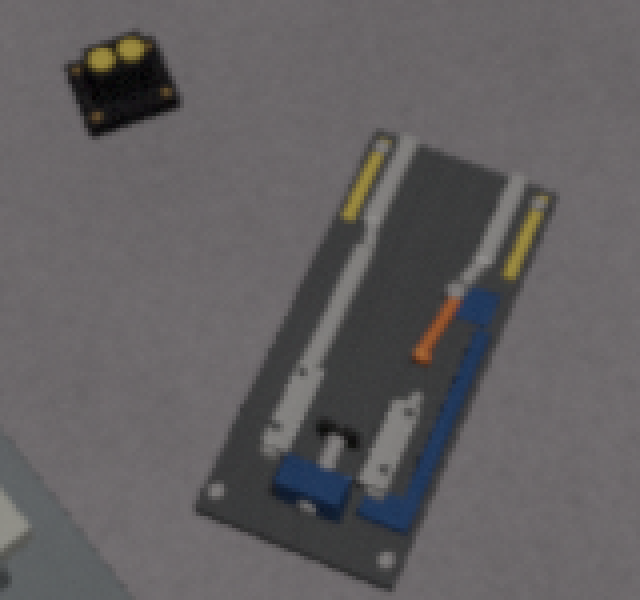

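The crop confirms the layout: discs at about (115,55), orange pawl at (435,330), and pad at (338,432) at the lower end. Nest centre is about (573,103), yaw 27.5°. The housing is about (587,-180), yaw -18°. Now I work out the hover.

```bash
cat >> h.py <<'E'
def tool(world,pos,yaw):  # world delta -> tool delta, tool down
    R=Ro.from_euler('xyz',[180,0,yaw],degrees=True).as_matrix(); return R.T@(np.array(world)-np.array(pos))
E
python3 - <<'E'
from h import *
f=dict(np.load('wrist0.npz')); f['w']=True
s=env.state(); R=Ro.from_euler('xyz',s['ee_rot'],degrees=True).as_matrix()
for uv in [(320,100),(320,150),(320,200),(320,240)]:
    p=onz(f,uv,50+30)[0]; print(uv, R.T@(p-s['ee_pos']))
print(tool([587,-180,214],s['ee_pos'],159.44))
E
```

```text
(320, 100) [104.49652534  -0.80531323 133.33238592]
(320, 150) [ 63.43441585  -0.87034792 133.33144244]
(320, 200) [ 22.09961663  -0.94688405 133.33050732]
(320, 240) [-12.20635346  -1.01860614 133.32974204]
[-612.85519229 -537.01297372   -0.67141315]
```

>>> arm_command:
  rows:
    - {"delta_pos":[-30,-25,5],"roll":0,"jaw":100}
    - {"delta_pos":[-658,-537,33],"roll":-0.5,"jaw":100}
    - {"delta_pos":[-658,-537,33],"roll":-0.5,"jaw":100}
    - {"delta_pos":[-658,-537,33],"roll":-0.5,"jaw":100}
    - {"delta_pos":[-658,-537,33],"roll":-0.5,"jaw":100}
    - {"delta_pos":[-658,-537,33],"roll":-0.5,"jaw":100}
    - {"delta_pos":[-658,-537,33],"roll":-0.5,"jaw":100}
    - {"delta_pos":[-658,-537,33],"roll":-0.5,"jaw":100}
    - {"delta_pos":[-658,-537,33],"roll":-0.5,"jaw":100}
    - {"delta_pos":[-658,-537,33],"roll":-0.5,"jaw":100}
    - {"delta_pos":[-658,-537,33],"roll":-0.5,"jaw":100}
    - {"delta_pos":[-658,-537,33],"roll":-0.5,"jaw":100}
    - {"delta_pos":[-658,-537,33],"roll":-0.5,"jaw":100}
    - {"delta_pos":[-658,-537,33],"roll":-0.5,"jaw":100}
    - {"delta_pos":[-658,-537,33],"roll":-0.5,"jaw":100}
    - {"delta_pos":[-658,-537,33],"roll":-0.5,"jaw":100}
    - {"delta_pos":[-658,-537,33],"roll":-0.5,"jaw":100}
    - {"delta_pos":[-658,-537,33],"roll":-0.5,"jaw":100}
    - {"delta_pos":[-658,-537,33],"roll":-0.5,"jaw":100}
    - {"delta_pos":[-658,-537,33],"roll":-0.5,"jaw":100}

```text
time_s: 1.82
ee_pos: [620.3, -181.0, 181.1]
ee_rot: [180.0, -0.0, 161.9]
force: [1.1, 0.8, 0.5]
gripper_width: 91.3
gripper_force: 0.0
```

>>> arm_command:
  rows:
    - {"delta_pos":[-10,0,0],"roll":0,"jaw":100}
    - {"delta_pos":[-10,0,0],"roll":0,"jaw":100}
    - {"delta_pos":[-10,0,0],"roll":0,"jaw":100}

```text
time_s: 2.07
ee_pos: [628.9, -182.0, 180.6]
ee_rot: [180.0, -0.1, 161.9]
force: [-0.2, 0.9, -0.1]
gripper_width: 91.1
gripper_force: 0.0
```

```bash
python3 - <<'E'
from h import *
f=grab('wrist'); s=f['s']; print(s['ee_pos'],s['ee_rot'])
cv2.imwrite('pics/w1.png',f['img'])
hsv=cv2.cvtColor(f['img'],cv2.COLOR_BGR2HSV); Y=cv2.inRange(hsv,(20,120,120),(35,255,255))
n,l,st,c=cv2.connectedComponentsWithStats(Y)
for i in range(1,n):
    if st[i][4]>60: print(st[i],c[i],onz(f,c[i],51)[0])
E
```

```text
[ 628.85702733 -181.98406801  180.63540228] [ 1.79969527e+02 -1.28573625e-01  1.61906073e+02]
[439  20  47  48 490] [462.8755102   43.03469388] [513.53478142 -18.43036673  51.        ]
[295 155  24  24 452] [306.43362832 166.27433628] [ 577.05482776 -177.391814     51.        ]
[296 182  24  23 436] [307.16513761 193.12155963] [ 598.08130984 -183.80534213   51.        ]
[119 297  10  39 133] [122.38345865 317.98496241] [ 654.41287493 -401.29793642   51.        ]
[  0 462  15  18 142] [  4.73239437 473.45774648] [ 899.01336081 -925.49761477   51.        ]
```

View pics/w1.png

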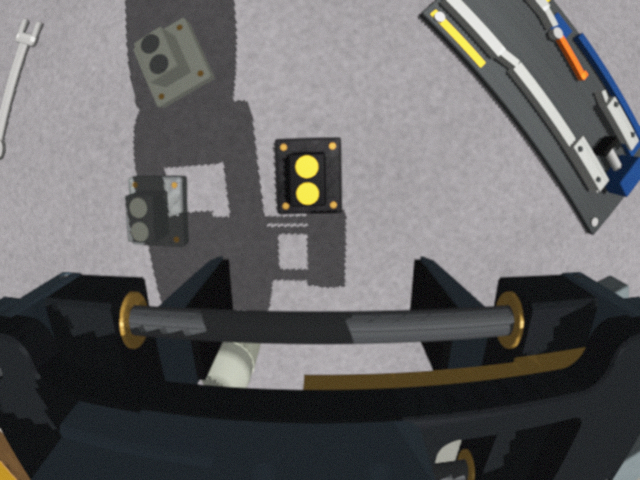

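The wrist view agrees with the scene: discs at (306,166)/(307,193), so the housing centre is (587.6,-180.6). The grey housing is at (155,210), clear of the fingers. Now I descend.

>>> arm_command:
  rows:
    - {"delta_pos":[20,-6,25],"roll":-0.1,"jaw":100}
    - {"delta_pos":[40,-11.5,50],"roll":-0.1,"jaw":100}
    - {"delta_pos":[40,-11.5,80],"roll":-0.1,"jaw":100}
    - {"delta_pos":[40,-11.5,110],"roll":-0.1,"jaw":100}
    - {"delta_pos":[40,-11.5,130],"roll":-0.1,"jaw":100}
    - {"delta_pos":[40,-11.5,145],"roll":-0.1,"jaw":100}
    - {"delta_pos":[40,-11.5,155],"roll":-0.1,"jaw":100}
    - {"delta_pos":[40,-11.5,162],"roll":-0.1,"jaw":100}
    - {"delta_pos":[40,-11.5,162],"roll":-0.1,"jaw":100}
    - {"delta_pos":[40,-11.5,162],"roll":-0.1,"jaw":100}

```text
time_s: 2.95
ee_pos: [588.0, -180.2, 20.3]
ee_rot: [180.0, 0.0, 162.5]
force: [0.3, 0.2, 0.8]
gripper_width: 91.5
gripper_force: 0.0
```

>>> arm_command:
  rows:
    - {"delta_pos":[0,0,1],"roll":0,"jaw":60}
    - {"delta_pos":[0,0,1],"roll":0,"jaw":40}
    - {"delta_pos":[0,0,1],"roll":0,"jaw":35}
    - {"delta_pos":[0,0,1],"roll":0,"jaw":20}
    - {"delta_pos":[0,0,1],"roll":0,"jaw":0}
    - {"delta_pos":[0,0,1],"roll":0,"jaw":0}
    - {"delta_pos":[0,0,1],"roll":0,"jaw":0}
    - {"delta_pos":[0,0,1],"roll":0,"jaw":0}
    - {"delta_pos":[0,0,1],"roll":0,"jaw":0}
    - {"delta_pos":[0,0,1],"roll":0,"jaw":0}
  squeeze: 25

```text
time_s: 3.78
ee_pos: [587.8, -180.6, 18.6]
ee_rot: [180.0, 0.0, 162.4]
force: [-0.1, 0.3, 0.3]
gripper_width: 30.4
gripper_force: 25.0
```

>>> arm_command:
  rows:
    - {"delta_pos":[0,0,-15],"roll":0,"jaw":0}
    - {"delta_pos":[0,0,-45],"roll":0,"jaw":0}
    - {"delta_pos":[0,0,-80],"roll":0,"jaw":0}
    - {"delta_pos":[10,25,-110],"roll":-1,"jaw":0}
    - {"delta_pos":[22,60,-130],"roll":-2.2,"jaw":0}
    - {"delta_pos":[36,97,-150],"roll":-3.5,"jaw":0}
    - {"delta_pos":[50,134,-150],"roll":-4.8,"jaw":0}
    - {"delta_pos":[64,171,-150],"roll":-6.1,"jaw":0}
    - {"delta_pos":[78,208,-150],"roll":-7.4,"jaw":0}
    - {"delta_pos":[90,240,-150],"roll":-8.5,"jaw":0}
    - {"delta_pos":[97,258,-150],"roll":-9,"jaw":0}
    - {"delta_pos":[100,266,-150],"roll":-9,"jaw":0}
    - {"delta_pos":[100,266,-150],"roll":-9,"jaw":0}
    - {"delta_pos":[100,266,-150],"roll":-9,"jaw":0}

```text
time_s: 4.95
ee_pos: [572.3, 102.6, 167.9]
ee_rot: [-180.0, -0.1, -152.6]
force: [-0.3, 0.0, -3.7]
gripper_width: 29.7
gripper_force: 25.0
```

```bash
python3 - <<'E'
from h import *
f=grab('wrist'); s=f['s']; print(s['ee_pos'],s['ee_rot'],s['gripper_width'],s['force'])
cv2.imwrite('pics/w2.png',f['img']); np.savez('w2.npz',**{k:v for k,v in f.items() if k!='s'})
hsv=cv2.cvtColor(f['img'],cv2.COLOR_BGR2HSV); Y=cv2.inRange(hsv,(20,120,120),(35,255,255))
n,l,st,c=cv2.connectedComponentsWithStats(Y)
for i in range(1,n):
    if st[i][4]>150:
        w=onz(f,np.argwhere(l==i)[:,::-1],12)[:,:2].astype(np.float32); print(st[i],c[i],cv2.minAreaRect(w))
E
```

```text
[572.26032082 102.5768404  167.92666578] [-1.79976685e+02 -1.00679140e-01 -1.52558827e+02] 29.747783292490187 [-3.19254619e-01  7.87354338e-04 -3.71798173e+00]
[247  72  10  64 558] [251.890681  104.0734767] ((506.44940185546875, -1.3210163116455078), (57.127532958984375, 8.057853698730469), 27.338211059570312)
[385  72  11  65 677] [390.04431315 104.07090103] ((451.0433044433594, 106.59939575195312), (57.89775085449219, 9.087706565856934), 27.527135848999023)
[355 175   9  35 186] [358.41935484 191.2688172 ] ((534.1583251953125, 118.67045593261719), (31.272523880004883, 5.251854419708252), 19.730384826660156)
[ 300  273   43   38 1362] [320.99265786 292.14537445] ((634.1786499023438, 133.27197265625), (38.57527160644531, 40.36627960205078), 27.35198402404785)
[302 345  39  13 373] [321.15817694 349.82573727] ((693.4519653320312, 163.93658447265625), (14.788812637329102, 38.71678924560547), 27.34998321533203)
[492 362  45  15 485] [513.64742268 368.38969072] ((625.3963623046875, 384.033935546875), (19.59977149963379, 66.60139465332031), 17.91922378540039)
[466 431  48  26 795] [489.19245283 444.22389937] ((739.6235961914062, 442.86199951171875), (43.546058654785156, 70.1419677734375), 30.982954025268555)
[614 436  26  44 594] [630.51346801 464.79461279] ((733.6817016601562, 880.7425537109375), (213.41592407226562, 67.38774108886719), 61.62112045288086)
```

View pics/w2.png

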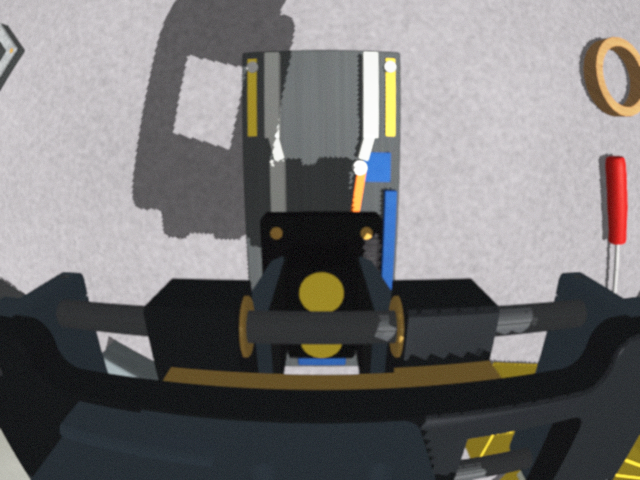

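The wrist view shows the housing held level. The stripes are at (252,104) and (390,104), putting the lane mid-line within about 1 mm of the scene estimate. Now I go over the loading end and lower.

>>> arm_command:
  rows:
    - {"delta_pos":[15,0,0],"roll":0,"jaw":0}
    - {"delta_pos":[45,0,0],"roll":0,"jaw":0}
    - {"delta_pos":[75,-0.5,0],"roll":0,"jaw":0}
    - {"delta_pos":[100,-0.5,15],"roll":0,"jaw":0}
    - {"delta_pos":[112,-0.5,40],"roll":0,"jaw":0}
    - {"delta_pos":[112,-0.5,65],"roll":0,"jaw":0}
    - {"delta_pos":[112,-0.5,85],"roll":0,"jaw":0}
    - {"delta_pos":[112,-0.5,100],"roll":0,"jaw":0}
    - {"delta_pos":[112,-0.5,110],"roll":0,"jaw":0}
    - {"delta_pos":[112,-0.5,115],"roll":0,"jaw":0}
    - {"delta_pos":[112,-0.5,115],"roll":0,"jaw":0}
    - {"delta_pos":[112,-0.5,115],"roll":0,"jaw":0}

```text
time_s: 6.0
ee_pos: [473.9, 50.3, 53.9]
ee_rot: [-180.0, 0.0, -152.6]
force: [-0.6, 0.2, -4.1]
gripper_width: 29.9
gripper_force: 25.0
```

```bash
python3 - <<'E'
from h import *
a=[]
f=grab('wrist'); s=f['s']; print(s['ee_pos'],s['ee_rot'],s['force'])
g=grab('scene')
cv2.imwrite('pics/w3.png',np.vstack([f['img'][:300],cv2.resize(g['img'][240:330,265:457],(640,300),interpolation=3)]))
hsv=cv2.cvtColor(f['img'],cv2.COLOR_BGR2HSV); Y=cv2.inRange(hsv,(20,120,120),(35,255,255))
n,l,st,c=cv2.connectedComponentsWithStats(Y)
for i in range(1,n):
    if st[i][4]>150: print(st[i],c[i])
E
```

```text
[473.91848717  50.3372215   53.90368555] [-1.79983204e+02  2.56515691e-02 -1.52636986e+02] [-0.59085324  0.23598855 -4.05161106]
[216 225  16  54 654] [223.73394495 251.71712538]
[413 224  17  57 736] [420.92934783 252.75      ]
[ 300  273   43   38 1366] [321.01098097 292.11493411]
[302 344  39  14 385] [321.20779221 349.78181818]
[614 445  26  35 316] [628.79113924 463.40189873]
```

View pics/w3.png

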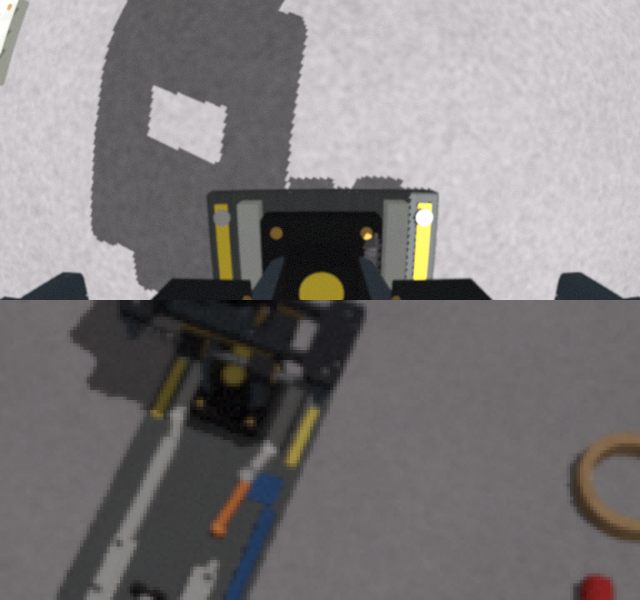

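The housing is centred between the walls: stripe mid u = 322, flange mid u = 322. Lowering.

>>> arm_command:
  rows:
    - {"delta_pos":[0,0,6],"roll":0,"jaw":0}
    - {"delta_pos":[0,0,12],"roll":0,"jaw":0}
    - {"delta_pos":[0,0,17],"roll":0,"jaw":0}
    - {"delta_pos":[0,0,20],"roll":0,"jaw":0}
    - {"delta_pos":[0,0,21],"roll":0,"jaw":0}
    - {"delta_pos":[0,0,22],"roll":0,"jaw":0}
    - {"delta_pos":[0,0,22],"roll":0,"jaw":0}

```text
time_s: 6.68
ee_pos: [473.5, 51.1, 31.4]
ee_rot: [180.0, -0.0, -152.5]
force: [0.4, -0.3, -4.3]
gripper_width: 29.6
gripper_force: 25.0
```

>>> arm_command:
  rows:
    - {"delta_pos":[0,0,0.5],"roll":0,"jaw":0}
    - {"delta_pos":[0,0,0.9],"roll":0,"jaw":0}
    - {"delta_pos":[0,0,1.2],"roll":0,"jaw":0}
    - {"delta_pos":[0,0,1.2],"roll":0,"jaw":0}

```text
time_s: 7.02
ee_pos: [473.6, 51.1, 30.6]
ee_rot: [-180.0, 0.0, -152.6]
force: [-0.4, -0.8, -3.5]
gripper_width: 29.9
gripper_force: 25.0
```

>>> arm_command:
  rows:
    - {"delta_pos":[0,0,0.6],"roll":0,"jaw":0}
    - {"delta_pos":[0,0,0.6],"roll":0,"jaw":0}
    - {"delta_pos":[0,0,0.6],"roll":0,"jaw":40}
    - {"delta_pos":[0,0,0.6],"roll":0,"jaw":50}
    - {"delta_pos":[0,0,0.6],"roll":0,"jaw":60}
    - {"delta_pos":[0,0,0.6],"roll":0,"jaw":60}
    - {"delta_pos":[0,0,0.6],"roll":0,"jaw":60}

```text
time_s: 7.6
ee_pos: [473.6, 51.1, 29.8]
ee_rot: [-180.0, 0.0, -152.6]
force: [-0.5, 0.2, -0.0]
gripper_width: 54.7
gripper_force: 0.0
```

>>> arm_command:
  rows:
    - {"delta_pos":[0,0,-15],"roll":0,"jaw":60}
    - {"delta_pos":[0,0,-40],"roll":0,"jaw":60}
    - {"delta_pos":[0,0,-65],"roll":0,"jaw":60}
    - {"delta_pos":[-15,0,-75],"roll":0,"jaw":60}
    - {"delta_pos":[-40,0,-75],"roll":0,"jaw":60}
    - {"delta_pos":[-40,0,-75],"roll":0,"jaw":60}
    - {"delta_pos":[-40,0,-75],"roll":0,"jaw":60}

```text
time_s: 8.18
ee_pos: [509.6, 69.8, 104.8]
ee_rot: [-180.0, 0.0, -152.5]
force: [0.5, -0.6, 0.4]
gripper_width: 54.7
gripper_force: 0.0
```

```bash
cat >> h.py <<'E'
C=np.array([573.0,102.8]); A=np.radians(27.45); E=np.array([[np.cos(A),np.sin(A)],[-np.sin(A),np.cos(A)]])
def nest(p): return E@(np.array(p)[:2]-C)
E
python3 - <<'E'
from h import *
for nm in ('wrist','scene'):
    f=grab(nm); s=f['s']
    hsv=cv2.cvtColor(f['img'],cv2.COLOR_BGR2HSV); Y=cv2.inRange(hsv,(20,120,110),(35,255,255))
    n,l,st,c=cv2.connectedComponentsWithStats(Y)
    for i in range(1,n):
        if st[i][4]>(150 if nm=='wrist' else 10):
            for z in (12,62):
                q=nest(onz(f,c[i],z)[0])
                if abs(q[0])<160 and abs(q[1])<75: print(nm,st[i],c[i],z,q)
print(s['ee_pos'],nest(s['ee_pos']))
cv2.imwrite('pics/w4.png',f['img'])
E
```

```text
wrist [231 153  15  78 852] [237.91079812 191.23474178] 12 [-107.37513465  -61.52262037]
wrist [231 153  15  78 852] [237.91079812 191.23474178] 62 [-114.10508331  -50.10041505]
wrist [398 153  14  78 886] [404.42325056 191.89616253] 12 [-106.76836594   59.42192181]
wrist [398 153  14  78 886] [404.42325056 191.89616253] 62 [-113.61336021   47.91258886]
wrist [305 158  33  32 862] [320.887471   173.82714617] 12 [-119.25880204   -1.26008949]
wrist [305 158  33  32 862] [320.887471   173.82714617] 62 [-123.73556284   -1.26388578]
wrist [305 197  32  31 755] [320.82781457 212.14304636] 12 [-91.4986976   -1.33137722]
wrist [305 197  32  31 755] [320.82781457 212.14304636] 62 [-101.23887819   -1.32165709]
scene [335 258   6   3  14] [337.21428571 259.14285714] 12 [-151.39585451  -11.16772101]
scene [335 258   6   3  14] [337.21428571 259.14285714] 62 [-124.35289579   -2.06699157]
scene [351 273  10  17  54] [354.85185185 281.5       ] 12 [-103.81118079   60.86699908]
scene [351 273  10  17  54] [354.85185185 281.5       ] 62 [-78.68762655  67.06209202]
[508.44593685  69.52594906 104.33051179] [-72.62462852   0.22992864]
```

The housing is down flat at nest x ≈ -112, y within 0.5 mm of the lane centre. Next: shut the jaws, go behind it, and lower to flange height.

>>> arm_command:
  rows:
    - {"delta_pos":[20,0,0],"roll":0,"jaw":0}
    - {"delta_pos":[50,-1,0],"roll":0,"jaw":0}
    - {"delta_pos":[80,-1,0],"roll":0,"jaw":0}
    - {"delta_pos":[97,-1,0],"roll":0,"jaw":0}
    - {"delta_pos":[99,-1,10],"roll":0,"jaw":0}
    - {"delta_pos":[99,-1,30],"roll":0,"jaw":0}
    - {"delta_pos":[99,-1,50],"roll":0,"jaw":0}
    - {"delta_pos":[99,-1,70],"roll":0,"jaw":0}
    - {"delta_pos":[99,-1,80],"roll":0,"jaw":0}
    - {"delta_pos":[99,-1,85],"roll":0,"jaw":0}
    - {"delta_pos":[99,-1,86],"roll":0,"jaw":0}
    - {"delta_pos":[99,-1,86],"roll":0,"jaw":0}

```text
time_s: 9.28
ee_pos: [421.2, 22.9, 18.8]
ee_rot: [180.0, -0.0, -152.6]
force: [0.4, 0.5, 0.0]
gripper_width: 0.8
gripper_force: 0.0
```

```bash
python3 - <<'E'
from h import *
s=env.state(); print(s['ee_pos'],nest(s['ee_pos']),s['gripper_width'],s['force'],s['ee_rot'])
E
```

```text
[421.24782482  22.91183316  18.78858445] [-171.49331862   -0.93996948] 0.8342545315559812 [0.43300975 0.50558903 0.02039061] [ 1.79983083e+02 -2.55741152e-02 -1.52569164e+02]
```

>>> arm_command:
  rows:
    - {"delta_pos":[-2,0,0],"roll":0,"jaw":0}
    - {"delta_pos":[-5,0,0],"roll":0,"jaw":0}
    - {"delta_pos":[-8,0,0],"roll":0,"jaw":0}
    - {"delta_pos":[-11,0,0],"roll":0,"jaw":0}
    - {"delta_pos":[-14,0,0],"roll":0,"jaw":0}
    - {"delta_pos":[-17,0,0],"roll":0,"jaw":0}
    - {"delta_pos":[-20,0,0],"roll":0,"jaw":0}
    - {"delta_pos":[-23,0,0],"roll":0,"jaw":0}
    - {"delta_pos":[-26,0,0],"roll":0,"jaw":0}
    - {"delta_pos":[-29,0,0],"roll":0,"jaw":0}
    - {"delta_pos":[-32,0,0],"roll":0,"jaw":0}
    - {"delta_pos":[-35,0,0],"roll":0,"jaw":0}
    - {"delta_pos":[-38,0,0],"roll":0,"jaw":0}
    - {"delta_pos":[-41,0,0],"roll":0,"jaw":0}
    - {"delta_pos":[-44,0,0],"roll":0,"jaw":0}
    - {"delta_pos":[-47,0,0],"roll":0,"jaw":0}
    - {"delta_pos":[-50,0,0],"roll":0,"jaw":0}

```text
time_s: 10.7
ee_pos: [466.2, 46.2, 18.8]
ee_rot: [180.0, -0.0, -152.6]
force: [-1.0, -0.7, 0.5]
gripper_width: 0.5
gripper_force: 0.4
```

```bash
cat > p.py <<'E'
from h import *
import sys
s=env.state(); print('tcp',nest(s['ee_pos']),s['ee_pos'][2],'F',E@s['force'][:2],s['force'][2],s['time_s'])
f=grab('scene')
hsv=cv2.cvtColor(f['img'],cv2.COLOR_BGR2HSV); Y=cv2.inRange(hsv,(20,120,100),(35,255,255)); Y[:, :270]=0
n,l,st,c=cv2.connectedComponentsWithStats(Y)
for i in range(1,n):
    q=nest(onz(f,c[i],62)[0])
    if st[i][4]>5 and abs(q[0])<120 and abs(q[1])<12: print('disc',st[i][4],q)
O=cv2.inRange(hsv,(5,150,120),(18,255,255)); q=np.argwhere(O[270:330,310:360])[:,::-1]+[310,270]
if len(q)>5:
    w=(onz(f,q,23)[:,:2]-C)@E.T; r=np.polyfit(w[:,0],w[:,1],1) ; print('pawl',len(q),w.mean(0),'slope',r[0], 'xmax',w[:,0].max())
E
python3 p.py
```

```text
tcp [-120.89070563   -0.97580035] 18.764833301756383 F [-1.19938003 -0.19645857] 0.5092190458196861 10.7
disc 30 [-78.63310565  -0.18537259]
disc 34 [-56.58223802  -0.82072249]
pawl 50 [-16.27087066  31.22099146] slope -0.10416875836113453 xmax 6.024472938401603
```

>>> arm_command:
  rows:
    - {"delta_pos":[-2,0,0],"roll":0,"jaw":0}
    - {"delta_pos":[-4,0,0],"roll":0,"jaw":0}
    - {"delta_pos":[-6,0,0],"roll":0,"jaw":0}
    - {"delta_pos":[-8,0,0],"roll":0,"jaw":0}
    - {"delta_pos":[-10,0,0],"roll":0,"jaw":0}
    - {"delta_pos":[-12,0,0],"roll":0,"jaw":0}
    - {"delta_pos":[-14,0,0],"roll":0,"jaw":0}
    - {"delta_pos":[-16,0,0],"roll":0,"jaw":0}
    - {"delta_pos":[-18,0,0],"roll":0,"jaw":0}
    - {"delta_pos":[-20,0,0],"roll":0,"jaw":0}
    - {"delta_pos":[-22,0,0],"roll":0,"jaw":0}
    - {"delta_pos":[-24,0,0],"roll":0,"jaw":0}
    - {"delta_pos":[-26,0,0],"roll":0,"jaw":0}
    - {"delta_pos":[-28,0,0],"roll":0,"jaw":0}
    - {"delta_pos":[-30,0,0],"roll":0,"jaw":0}

```text
time_s: 12.0
ee_pos: [492.8, 60.0, 18.8]
ee_rot: [180.0, 0.0, -152.6]
force: [-0.9, -1.1, 0.5]
gripper_width: 0.2
gripper_force: 0.7
```

```bash
python3 p.py
```

```text
tcp [-90.85203574  -1.0135781 ] 18.825733287537645 F [-1.33217826 -0.53763877] 0.48705926791645604 12.0
disc 33 [-47.49751259  -0.66676563]
disc 36 [-26.83075864  -1.36168171]
pawl 48 [-15.18749359  33.70052227] slope -0.023324013779778628 xmax 6.6315294599887595
```

>>> arm_command:
  rows:
    - {"delta_pos":[-2,0,0],"roll":0,"jaw":0}
    - {"delta_pos":[-4,0,0],"roll":0,"jaw":0}
    - {"delta_pos":[-6,0,0],"roll":0,"jaw":0}
    - {"delta_pos":[-8,0,0],"roll":0,"jaw":0}
    - {"delta_pos":[-10,0,0],"roll":0,"jaw":0}
    - {"delta_pos":[-12,0,0],"roll":0,"jaw":0}
    - {"delta_pos":[-14,0,0],"roll":0,"jaw":0}
    - {"delta_pos":[-16,0,0],"roll":0,"jaw":0}
    - {"delta_pos":[-18,0,0],"roll":0,"jaw":0}
    - {"delta_pos":[-20,0,0],"roll":0,"jaw":0}
    - {"delta_pos":[-22,0,0],"roll":0,"jaw":0}
    - {"delta_pos":[-24,0,0],"roll":0,"jaw":0}
    - {"delta_pos":[-26,0,0],"roll":0,"jaw":0}
    - {"delta_pos":[-28,0,0],"roll":0,"jaw":0}
    - {"delta_pos":[-30,0,0],"roll":0,"jaw":0}

```text
time_s: 13.3
ee_pos: [519.4, 73.8, 18.8]
ee_rot: [180.0, 0.0, -152.6]
force: [-0.4, -1.2, -0.1]
gripper_width: 0.5
gripper_force: 0.6
```

```bash
python3 p.py
```

```text
tcp [-60.92335504  -1.0205408 ] 18.79001773551957 F [-0.88559237 -0.92733848] -0.06035936118597966 13.3
disc 74 [-6.61344722 -0.98587401]
pawl 39 [-11.75429181  34.07187892] slope -0.011410728734602752 xmax 6.6315294599887595
```

>>> arm_command:
  rows:
    - {"delta_pos":[-1.5,0,0],"roll":0,"jaw":0}
    - {"delta_pos":[-3,0,0],"roll":0,"jaw":0}
    - {"delta_pos":[-4.5,0,0],"roll":0,"jaw":0}
    - {"delta_pos":[-6,0,0],"roll":0,"jaw":0}
    - {"delta_pos":[-7.5,0,0],"roll":0,"jaw":0}
    - {"delta_pos":[-9,0,0],"roll":0,"jaw":0}
    - {"delta_pos":[-10.5,0,0],"roll":0,"jaw":0}
    - {"delta_pos":[-12,0,0],"roll":0,"jaw":0}
    - {"delta_pos":[-13.5,0,0],"roll":0,"jaw":0}
    - {"delta_pos":[-15,0,0],"roll":0,"jaw":0}
    - {"delta_pos":[-16.5,0,0],"roll":0,"jaw":0}
    - {"delta_pos":[-18,0,0],"roll":0,"jaw":0}
    - {"delta_pos":[-19.5,0,0],"roll":0,"jaw":0}
    - {"delta_pos":[-21,0,0],"roll":0,"jaw":0}
    - {"delta_pos":[-22.5,0,0],"roll":0,"jaw":0}
    - {"delta_pos":[-24,0,0],"roll":0,"jaw":0}

```text
time_s: 14.68
ee_pos: [540.6, 84.9, 18.8]
ee_rot: [180.0, 0.0, -152.6]
force: [-1.8, -1.1, 0.5]
gripper_width: 0.6
gripper_force: 0.6
```

```bash
python3 p.py; python3 - <<'E'
from h import *
f=grab('scene'); cv2.imwrite('pics/s5.png',cv2.resize(f['img'][250:370,265:425],(800,600),interpolation=3))
E
```

```text
tcp [-36.99651492  -0.96684252] 18.8051391559669 F [-2.12601692 -0.13266751] 0.4648894134435472 14.6833
disc 34 [ 5.45249913 -1.61719658]
disc 39 [27.00156517 -1.48305671]
pawl 17 [-0.29239061 33.70197445] slope 0.14972296931313966 xmax 6.6315294599887595
```

View pics/s5.png

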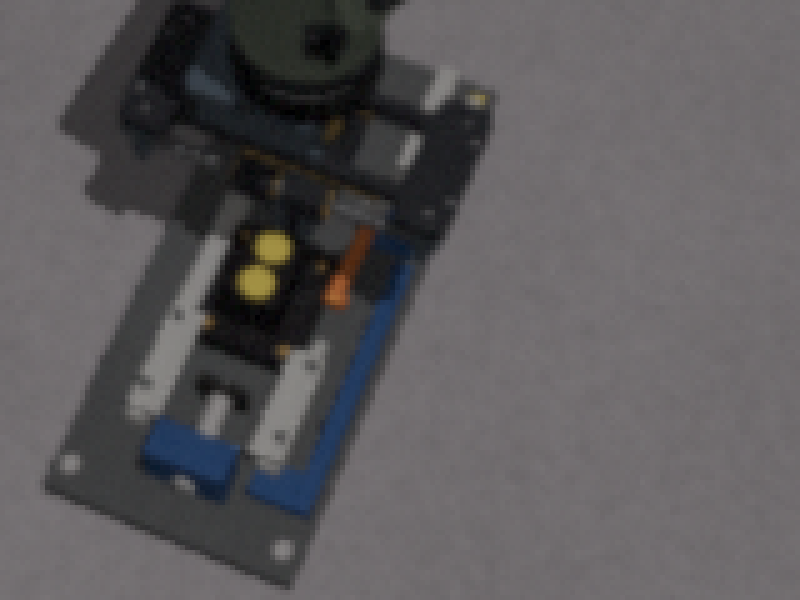

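The view shows the housing at about (270,290), moving past the deflected pawl at (337,290), with the pad at (220,390) about 20 mm ahead. From here I push slowly.

>>> arm_command:
  rows:
    - {"delta_pos":[-1,0,0],"roll":0,"jaw":0}
    - {"delta_pos":[-2,0,0],"roll":0,"jaw":0}
    - {"delta_pos":[-3,0,0],"roll":0,"jaw":0}
    - {"delta_pos":[-4,0,0],"roll":0,"jaw":0}
    - {"delta_pos":[-5,0,0],"roll":0,"jaw":0}
    - {"delta_pos":[-6,0,0],"roll":0,"jaw":0}
    - {"delta_pos":[-7,0,0],"roll":0,"jaw":0}
    - {"delta_pos":[-8,0,0],"roll":0,"jaw":0}
    - {"delta_pos":[-9,0,0],"roll":0,"jaw":0}
    - {"delta_pos":[-10,0,0],"roll":0,"jaw":0}
    - {"delta_pos":[-11,0,0],"roll":0,"jaw":0}
    - {"delta_pos":[-12,0,0],"roll":0,"jaw":0}

```text
time_s: 15.78
ee_pos: [551.2, 90.4, 18.8]
ee_rot: [180.0, 0.0, -152.6]
force: [-1.0, -0.4, 0.6]
gripper_width: 0.7
gripper_force: 0.7
```

```bash
python3 p.py
```

```text
tcp [-25.04251176  -0.9763811 ] 18.824437837060234 F [-1.07289604  0.10618611] 0.569587679494683 15.7833
disc 35 [17.41584635 -1.20552491]
disc 40 [39.18769419 -1.58299723]
```

>>> arm_command:
  rows:
    - {"delta_pos":[-0.7,0,0],"roll":0,"jaw":0}
    - {"delta_pos":[-1.4,0,0],"roll":0,"jaw":0}
    - {"delta_pos":[-2.1,0,0],"roll":0,"jaw":0}
    - {"delta_pos":[-2.8,0,0],"roll":0,"jaw":0}
    - {"delta_pos":[-3.5,0,0],"roll":0,"jaw":0}
    - {"delta_pos":[-4.2,0,0],"roll":0,"jaw":0}
    - {"delta_pos":[-5,0,0],"roll":0,"jaw":0}

```text
time_s: 16.42
ee_pos: [555.6, 92.7, 18.8]
ee_rot: [180.0, -0.0, -152.6]
force: [-1.8, -1.1, 0.1]
gripper_width: 0.5
gripper_force: 0.7
```

>>> arm_command:
  rows:
    - {"delta_pos":[-0.7,0,0],"roll":0,"jaw":0}
    - {"delta_pos":[-1.4,0,0],"roll":0,"jaw":0}
    - {"delta_pos":[-2,0,0],"roll":0,"jaw":0}
    - {"delta_pos":[-2.5,0,0],"roll":0,"jaw":0}
    - {"delta_pos":[-3,0,0],"roll":0,"jaw":0}

```text
time_s: 16.83
ee_pos: [558.3, 94.0, 18.8]
ee_rot: [180.0, -0.0, -152.6]
force: [-0.9, -0.6, 0.1]
gripper_width: 0.0
gripper_force: 0.7
```

>>> arm_command:
  rows:
    - {"delta_pos":[-0.6,0,0],"roll":0,"jaw":0}
    - {"delta_pos":[-1.2,0,0],"roll":0,"jaw":0}
    - {"delta_pos":[-1.8,0,0],"roll":0,"jaw":0}
    - {"delta_pos":[-2,0,0],"roll":0,"jaw":0}

```text
time_s: 17.17
ee_pos: [560.6, 95.1, 18.9]
ee_rot: [-180.0, 0.1, -152.6]
force: [0.3, -0.5, -0.4]
gripper_width: 0.7
gripper_force: 0.2
```

```bash
python3 p.py
```

```text
tcp [-14.60230579  -1.13279306] 18.898734525848308 F [ 0.05149811 -0.56705446] -0.4099490979985223 17.1667
disc 76 [39.79061241 -1.1357794 ]
```

```bash
python3 - <<'E'
from h import *
f=grab('scene'); s=f['s']; print(E@s['force'][:2])
a=cv2.resize(f['img'][280:360,280:380],(800,640),interpolation=3)[:600]
cv2.imwrite('pics/s6.png',cv2.convertScaleAbs(a,alpha=1.6))
E
```

```text
[-0.57990242  0.0146626 ]
```

View pics/s6.png

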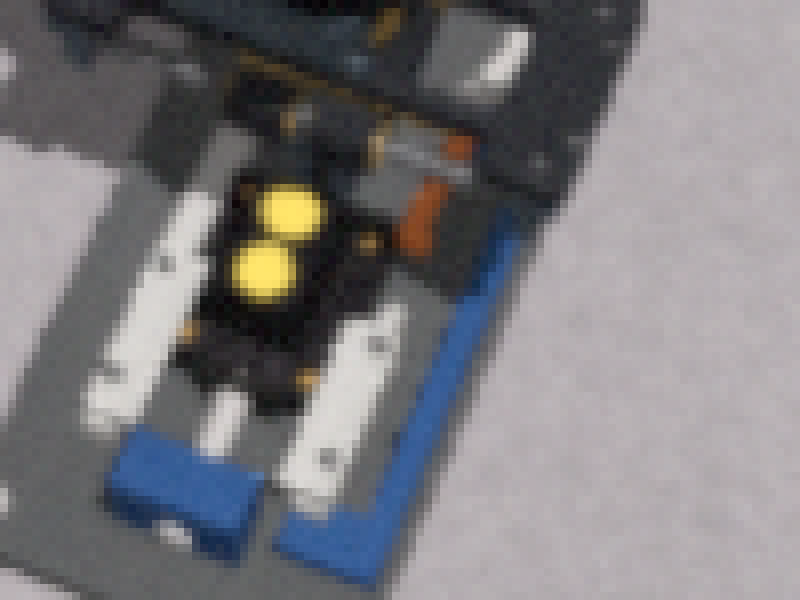

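The housing front, at about (245,375), has just reached the pad. The pawl tip (415,245) still lies along the housing's side. Continuing in half-millimetre steps.

>>> arm_command:
  rows:
    - {"delta_pos":[-0.5,0,0],"roll":0,"jaw":0}
    - {"delta_pos":[-1,0,0],"roll":0,"jaw":0}
    - {"delta_pos":[-1,0,0],"roll":0,"jaw":0}

```text
time_s: 17.52
ee_pos: [560.6, 95.2, 18.8]
ee_rot: [180.0, -0.0, -152.6]
force: [-0.9, -1.2, 0.1]
gripper_width: 0.5
gripper_force: 0.8
```

>>> arm_command:
  rows:
    - {"delta_pos":[-0.5,0,0],"roll":0,"jaw":0}
    - {"delta_pos":[-1,0,0],"roll":0,"jaw":0}
    - {"delta_pos":[-1,0,0],"roll":0,"jaw":0}

```text
time_s: 17.77
ee_pos: [561.1, 95.5, 18.7]
ee_rot: [180.0, -0.1, -152.6]
force: [-3.6, -2.4, 1.2]
gripper_width: 0.2
gripper_force: 1.9
```

>>> arm_command:
  rows:
    - {"delta_pos":[-0.4,0,0],"roll":0,"jaw":0}
    - {"delta_pos":[-0.8,0,0],"roll":0,"jaw":0}
    - {"delta_pos":[-0.8,0,0],"roll":0,"jaw":0}

```text
time_s: 18.02
ee_pos: [561.9, 96.0, 18.6]
ee_rot: [180.0, -0.1, -152.6]
force: [-3.0, -3.3, 0.5]
gripper_width: 0.7
gripper_force: 2.5
```

>>> arm_command:
  rows:
    - {"delta_pos":[-0.4,0,0],"roll":0,"jaw":0}
    - {"delta_pos":[-0.8,0,0],"roll":0,"jaw":0}
    - {"delta_pos":[-0.8,0,0],"roll":0,"jaw":0}

```text
time_s: 18.27
ee_pos: [562.3, 96.3, 18.6]
ee_rot: [180.0, -0.1, -152.5]
force: [-5.0, -3.1, 2.5]
gripper_width: 0.7
gripper_force: 2.8
```

>>> arm_command:
  rows:
    - {"delta_pos":[-0.3,0,0],"roll":0,"jaw":0}
    - {"delta_pos":[-0.6,0,0],"roll":0,"jaw":0}
    - {"delta_pos":[-0.6,0,0],"roll":0,"jaw":0}

```text
time_s: 18.52
ee_pos: [562.3, 96.4, 18.5]
ee_rot: [180.0, -0.2, -152.5]
force: [-5.2, -2.9, 1.9]
gripper_width: 0.6
gripper_force: 3.4
```

```bash
python3 p.py; python3 - <<'E'
from h import *
f=grab('scene'); hsv=cv2.cvtColor(f['img'],cv2.COLOR_BGR2HSV)
O=cv2.inRange(hsv,(3,130,60),(18,255,255)); q=np.argwhere(O[285:330,325:345])[:,::-1]+[325,285]
w=(onz(f,q,23)[:,:2]-C)@E.T; w=w[np.argsort(w[:,0])]; print(len(w)); print(w[-8:].round(1), w.mean(0))
E
```

```text
tcp [-12.4228871   -0.80765882] 18.54280607056895 F [-5.9294498  -0.21997698] 1.938592284257409 18.5167
disc 76 [41.72090625 -1.23840134]
pawl 7 [-7.68039732 27.79768227] slope -0.12666069910761701 xmax -3.133415126684542
37
[[ 2.3 28.9]
 [ 2.9 35. ]
 [ 3.3 26.5]
 [ 3.9 32.5]
 [ 5.  30. ]
 [ 5.6 36.1]
 [ 6.6 33.6]
 [ 7.7 31.1]] [-8.28309489 30.87462168]
```

>>> arm_command:
  rows:
    - {"delta_pos":[-0.3,0,0],"roll":0,"jaw":0}
    - {"delta_pos":[-0.7,0,0],"roll":0,"jaw":0}
    - {"delta_pos":[-0.7,0,0],"roll":0,"jaw":0}

```text
time_s: 18.87
ee_pos: [562.5, 96.6, 18.5]
ee_rot: [179.9, -0.2, -152.5]
force: [-7.4, -4.5, 2.6]
gripper_width: 0.5
gripper_force: 3.7
```

```bash
cat > q.py <<'E'
from h import *
s=env.state(); print('tcp',nest(s['ee_pos']),'F',E@s['force'][:2],s['force'][2])
f=grab('scene'); hsv=cv2.cvtColor(f['img'],cv2.COLOR_BGR2HSV)
Y=cv2.inRange(hsv,(20,120,100),(35,255,255)); q=np.argwhere(Y[290:330,300:335])[:,::-1]+[300,290]; print('disc',nest(onz(f,q.mean(0),62)[0]))
O=cv2.inRange(hsv,(3,130,60),(18,255,255)); q=np.argwhere(O[285:330,325:345])[:,::-1]+[325,285]
w=(onz(f,q,23)[:,:2]-C)@E.T; w=w[w[:,0]>-5]; print(len(w),'pawl tip part',w.mean(0))
E
python3 q.py
```

```text
tcp [-12.19095283  -0.70659519] F [-8.61212516 -0.56908022] 2.615488908013121
disc [41.63213997 -1.22308511]
17 pawl tip part [ 1.50396682 30.33613539]
```

>>> arm_command:
  rows:
    - {"delta_pos":[-0.3,0,0],"roll":0,"jaw":0}
    - {"delta_pos":[-0.6,0,0],"roll":0,"jaw":0}
    - {"delta_pos":[-0.6,0,0],"roll":0,"jaw":0}

```text
time_s: 19.17
ee_pos: [562.7, 96.7, 18.4]
ee_rot: [179.9, -0.3, -152.5]
force: [-5.7, -3.7, 2.6]
gripper_width: 0.2
gripper_force: 4.1
```

```bash
python3 q.py; python3 - <<'E'
from h import *
f=dict(np.load('scene0.npz')); f['w']=False; hsv=cv2.cvtColor(f['img'],cv2.COLOR_BGR2HSV)
O=cv2.inRange(hsv,(3,130,60),(18,255,255)); q=np.argwhere(O[285:330,325:345])[:,::-1]+[325,285]
w=(onz(f,q,23)[:,:2]-C)@E.T; w=w[w[:,0]>-5]; print('shut',len(w),w.mean(0))
E
```

```text
tcp [-11.92246911  -0.65330075] F [-6.71346749 -0.66200584] 2.6433700400552
disc [42.08114325 -1.17560753]
19 pawl tip part [ 2.42717219 29.77225217]
shut 21 [ 2.46414814 29.57518319]
```

>>> arm_command:
  rows:
    - {"delta_pos":[-0.4,0,0],"roll":0,"jaw":0}
    - {"delta_pos":[-0.8,0,0],"roll":0,"jaw":0}
    - {"delta_pos":[-0.8,0,0],"roll":0,"jaw":0}

```text
time_s: 19.47
ee_pos: [563.0, 97.0, 18.3]
ee_rot: [179.9, -0.3, -152.5]
force: [-7.6, -3.7, 3.3]
gripper_width: 0.1
gripper_force: 4.4
```

```bash
python3 q.py
```

```text
tcp [-11.53260892  -0.60083757] F [-8.4569395  0.1775589] 3.3341140101965525
disc [42.34611406 -1.31822316]
19 pawl tip part [ 2.42717219 29.77225217]
```

```bash
python3 - <<'E'
from h import *
f=grab('scene'); g=dict(np.load('scene0.npz'))['img']
k=lambda im: cv2.convertScaleAbs(cv2.resize(im[285:345,300:350],(400,480),interpolation=2),alpha=1.7)
cv2.imwrite('pics/s7.png',np.hstack([k(f['img']),k(g)]))
E
```

```text
(no output)
```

View pics/s7.png

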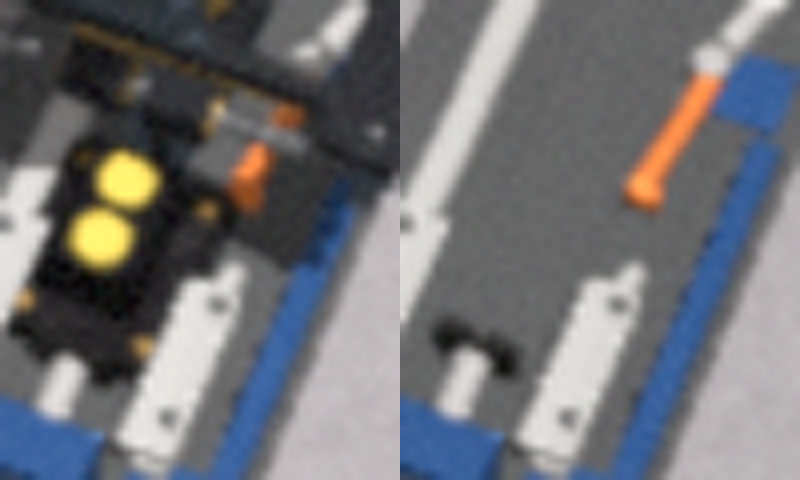

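The pawl tip's right edge, about (262,212), now matches the shut reference on the right. I add a little margin, then back away to check.

>>> arm_command:
  rows:
    - {"delta_pos":[-0.4,0,0],"roll":0,"jaw":0}
    - {"delta_pos":[-0.8,0,0],"roll":0,"jaw":0}
    - {"delta_pos":[-1,0,0],"roll":0,"jaw":0}
    - {"delta_pos":[-1,0,0],"roll":0,"jaw":0}

```text
time_s: 19.9
ee_pos: [563.4, 97.2, 18.2]
ee_rot: [179.9, -0.4, -152.5]
force: [-7.7, -5.7, 4.3]
gripper_width: 0.3
gripper_force: 4.9
```

```bash
python3 q.py
```

```text
tcp [-11.1253365   -0.54614733] F [-9.49322693 -1.53678133] 4.321587566025104
disc [43.43787755 -1.11401487]
19 pawl tip part [ 2.48196573 29.64245655]
```

>>> arm_command:
  rows:
    - {"delta_pos":[1,0,0],"roll":0,"jaw":0}
    - {"delta_pos":[3,0,0],"roll":0,"jaw":0}
    - {"delta_pos":[7,0,0],"roll":0,"jaw":0}
    - {"delta_pos":[14,0,0],"roll":0,"jaw":0}
    - {"delta_pos":[25,0,0],"roll":0,"jaw":0}
    - {"delta_pos":[30,0,-10],"roll":0,"jaw":0}
    - {"delta_pos":[35,0,-35],"roll":0,"jaw":0}
    - {"delta_pos":[50,0,-65],"roll":0,"jaw":0}
    - {"delta_pos":[75,0,-90],"roll":0,"jaw":0}
    - {"delta_pos":[105,0,-110],"roll":0,"jaw":0}
    - {"delta_pos":[130,0,-120],"roll":0,"jaw":0}
    - {"delta_pos":[140,0,-120],"roll":0,"jaw":0}
    - {"delta_pos":[140,0,-120],"roll":0,"jaw":0}
    - {"delta_pos":[140,0,-120],"roll":0,"jaw":0}

```text
time_s: 21.12
ee_pos: [443.2, 33.9, 139.2]
ee_rot: [-180.0, 0.1, -152.6]
force: [-0.0, 0.8, -0.6]
gripper_width: 0.2
gripper_force: 0.0
```

```bash
python3 q.py; python3 - <<'E'
from h import *
f=grab('scene'); g=dict(np.load('scene0.npz'))['img']
k=lambda im: cv2.convertScaleAbs(cv2.resize(im[285:345,300:350],(400,480),interpolation=2),alpha=1.7)
cv2.imwrite('pics/s8.png',np.hstack([k(f['img']),k(g)]))
hsv=cv2.cvtColor(f['img'],cv2.COLOR_BGR2HSV)
for im in (f['img'],g):
    hsv=cv2.cvtColor(im,cv2.COLOR_BGR2HSV); O=cv2.inRange(hsv,(3,130,60),(18,255,255)); q=np.argwhere(O[285:330,325:345])[:,::-1]+[325,285]; f2=f
    w=(onz(f2,q,23)[:,:2]-C)@E.T; print(len(w),np.polyfit(w[:,0],w[:,1],1),w.mean(0))
E
```

```text
tcp [-146.97029206   -1.26976447] F [0.33686372 0.69680038] -0.6046408373707418
disc [40.71628336 -1.25645642]
22 pawl tip part [ 3.15484417 28.91133121]
65 [-0.1044957  29.39914128] [-14.81053056  30.94677808]
65 [-0.09269383 29.66260045] [-14.90002181  31.04374061]
```

View pics/s8.png

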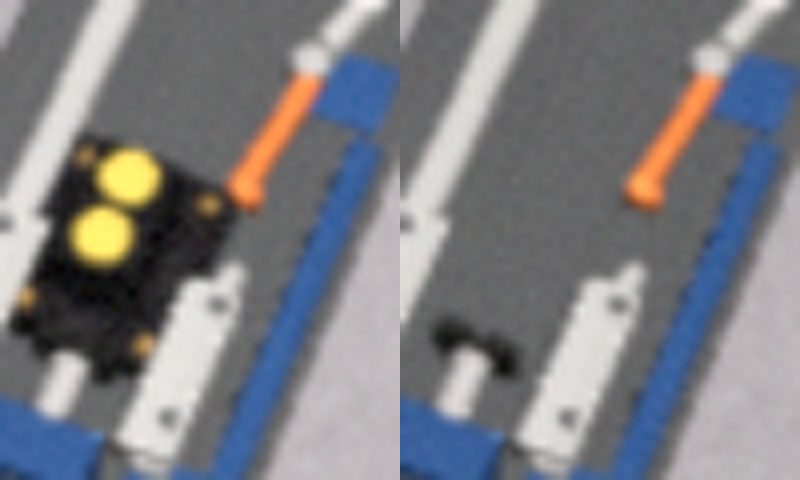

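The left panel shows the pawl in the same shut pose as the reference, with its fitted slope unchanged (-0.10 vs -0.09). The housing sits against its tip at nest x ≈ 41 mm, and the robot is clear. Handing in.

```bash
python3 -c "
from workcell import env
print(env.job_done())"
```

```text
the job is handed in; nothing more can be done
None
```

The black housing is latched in the nest at about x = 41 mm: in the last picture the pawl was shut behind it and the arm was clear. The push force I read peaked at about 10 N, and the job was handed in at about 21 s; no verdict came back.

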